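Transfer slide: pull the stop pin, run the sample carriage through, lock it in

TASK

Take the spare objective in its clear case off the transfer slide and stand it upright on the free bench top. Pull the slide's stop knob straight up until it clicks and stays out, slide the carriage with the sample puck past the pin and right up against the far end stop, then push the knob fully home so that the pin locks the carriage in. The puck must stay in its tray, and leave everything else on the bench where it is.

Things in the scene. Friction and masses are not known exactly. Their poses are not given: they have to be found in the camera images.
- slide_base: transfer slide, fixed to the bench at any yaw: aluminium plate 280 (its x) x 140 (y) x 12 mm, origin at the centre of its underside, z up; the +x end is the far end. Steel rails along x at y = +-50 mm, tops 18 mm above the bench. End stops 10 mm thick, 120 mm wide, centred at x = +-135 mm, tops 34 mm high
- bracket (a point): top of the bracket's column (28 x 16 mm in the slide's x, y; 72 mm high) at x 49, y 88 mm of the slide, axes as the slide's. Its foot juts out of the plate to y = 105 mm (x 24..74 mm). From the column an arm (x 35..63 mm, 58 to 72 mm above the bench) reaches over the lane to y = 30 mm and holds the vertical stop pin
- carriage (a joint): travel in m along the slide's +x: 0 at the near end stop, 0.19 at the far one; carriage centre at x = -95 mm + value. Dark steel plate 70 (x) x 120 mm (y), top 34 mm above the bench; 1.5 N friction, stays where left. Starts at 0 to 0.03. The lowered pin blocks it either way; with the pin down behind it, it is held between 0.184 and 0.19
- carriage_handle (a point): centre of the top of the carriage's handle, a plain upright black post 24 mm in diameter that rises 50 mm from the carriage (34 to 84 mm above the bench), on the carriage's centre line across travel, at y = -35 mm of the slide; axes as the slide's
- carriage_seat (a point): centre of the floor of the carriage's shallow tray for the puck (inside 64 mm along x, 36 mm along y, with a rim 5 mm high), at y = +12 mm of the slide, 34 mm above the bench; axes as the slide's
- stop_knob (a joint): height in m of the push-pull stop knob: 0 home (pin end 20 mm above the bench, in the carriage's way), 0.02 out (pin end 40 mm up, clear of the carriage). A spring detent holds it at both ends: about 7 N takes it over the middle, then it snaps on; it never stays between. Starts at 0. With the carriage under the pin it cannot go home
- stop_knob_top (a point): centre of the top of the stop knob, a round black mushroom knob 30 mm in diameter with straight sides from 3 to 15 mm below its top, on the vertical pin (10 mm diameter) at x = 49, y = 45 mm of the slide; the top is 101 mm above the bench when home, 121 mm when out; axes as the slide's
- objective_case: spare microscope objective in a clear tube case with a black base, 35 mm in diameter, 55 mm high, 60 g, origin at the centre of its underside, z up; starts standing on the slide's plate (12 mm up) between the rails, ahead of the carriage (x 35 to 95 mm of the slide)
- foil_puck: the sample puck, a round disc 31 mm in diameter, 11 mm high, lying loose in the carriage's tray; origin at the centre of its underside
- reagent_bottle: bystander: brown bottle 54 mm in diameter, 106 mm high, standing beside the bracket; origin at the centre of its underside
- beaker: bystander: glass beaker 51 mm in diameter, 66 mm high, standing beside the slide; origin at the centre of its underside
- vial_1: bystander: glass vial with a black cap, 25 mm in diameter, 52 mm high, standing beside the slide; origin at the centre of its underside
- battery_1: bystander: battery 15 mm in diameter, 50 mm high, standing on end beside the slide; origin at the centre of its underside
- spare_kf_clamp: bystander: metal ring clamp 68 x 50 x 17 mm lying on the bench to the left; origin at the centre of its underside
- tweezers: bystander: tweezers 110 x 56 x 9 mm (x, y, z) lying to the right; origin at the centre of their underside. Fixed things (blue slide box 35 mm high, multimeter, notebook, tape, vice, bottle) stand further right, all at world y below -0.32 m; equipment stands at x above 0.62 with y above 0.25 m, and at y above 0.39 m

How it is judged:
On the way, in this order (a step that is already met when the one before it is completed fails the run):
1. the stop knob is pulled out to its upper detent (value of joint stop_knob above 0.017 m), for 0.2 s.
2. the carriage has run past the raised pin up to the far end stop (value of joint carriage above 0.184 m and value of joint stop_knob above 0.017 m), for 0.1 s.
At the end, for the whole second after the job is handed in: stop knob home (within 2 mm); carriage locked beyond the pin at the far end stop (within 9 mm); puck flat in the carriage's tray (within 20 mm of its centre); objective case upright (within 0.12 rad), at rest, on the bench top itself, not on the slide or another thing (value of joint stop_knob below 0.002 m and value of joint carriage above 0.181 m and distance between foil_puck and carriage_seat below 0.02 m and z of foil_puck in the frame of carriage_seat below 0.004 m and angle between foil_puck's own z axis and vertical below 0.15 rad and height (world z) of objective_case between -0.01 and 0.006 m and angle between objective_case's own z axis and vertical below 0.12 rad and linear speed of objective_case below 0.02 m/s); the robot touches nothing.
It fails at once if a bystander (bottle, beaker, vial, battery, clamp or tweezers) is moved by more than 30 mm (distance of any of reagent_bottle, beaker, vial_1, battery_1, spare_kf_clamp, tweezers from where it was at the start of the episode above 0.03 m).
It fails at once if the bottle, beaker, vial or battery is knocked over (angle between any of reagent_bottle, beaker, vial_1, battery_1's own z axis and vertical above 0.5 rad).
It fails at once if the sample puck leaves the carriage's tray (distance between foil_puck and carriage_seat above 0.03 m).
It fails at once if the objective case is tipped over (angle between objective_case's own z axis and vertical above 0.8 rad).
It also fails if it takes over 67 s, if anything falls off the work surface, if the arm or the gripper's body presses on something with over 40 N, if the wrist force passes 120 N, or if a joint passes its speed limit or range.

ROBOT

A 6-joint arm with a two-finger parallel gripper is mounted at the origin on a cart in front of the work surface, level with it; the furniture and walls round the work are solid. World frame = base frame: x ahead of the robot, y to its left, z up, the work surface at z = 0. Lengths are in m, angles in rad, forces in N, time in s.
With the tool pointing down it reaches from about 0.4 to 0.825 m from the base axis. Payload 7 kg.
Tool frame: the origin (TCP) lies between the finger pads; the fingertips stand 22 mm ahead of it and the grasp point (between the pads) lies 3 mm ahead of it (arm.tip_reach is the distance from the TCP to the fingertips, in m); z points along the fingers, y is the line along which they close (so a half turn about z gives the same grasp; the last joint's range is limited). The gripper opens to 88 mm and grips with 3 to 60 N. Pads are 19 mm wide; open, the fingers measure 130 mm over their backs; the gripper's body (78 mm by 193 mm) begins 47 mm behind the grasp point.
Start: joints at [-0.832, 0.359, 0.012, 0, -1.224, -0.288], TCP at [0.294, -0.608, 0.249] pointing down, gripper open.
Joint ranges: [-3.07, 3.07], [-1.43, 2.12], [-1.02, 1.25], [-3.03, 1.67], [-3.05, -0], [-3.03, 3.03]. Speed limits (rad/s): [2.39, 2.39, 3.01, 3.14, 3.14, 3.14].

INTERFACE

Orientations are given as [roll, pitch, yaw] about the fixed x, y, z axes, in that order (R = Rz(yaw) Ry(pitch) Rx(roll)).
In Python, from station import arm, viewer gives the robot as it stands. The module is installed in compiled form; this text tells all that it offers.
- The arm moves only by the tool apply_moves, never from a script. Its argument "commands" is a list that holds one entry, the list of rows, each a list of 5 numbers: the closure, from -1 (fully open) to 1 (shut), then the shift along the world's x, y, z as a fraction of full scale, then the turn about the world's z as a fraction of full scale. In form: [[[fingers, tx, ty, tz, yaw], ...]]. A call has 1 to 12 rows; each row shifts and turns the commanded pose from where the row before left it; what a row does not reach is not made up. Full scale, the value 1, is 20 cm for a shift and pi rad for a turn. A row lasts 1/10 s, in which the tool goes at most 50 mm and 8.59 degrees, less where a joint would pass 70% of its speed; a pose out of reach is approached as far as the arm can. A call with a number of a shift or a turn outside -1 to 1 is refused whole. A call with a gripper value outside its range is refused whole. The fingers move at their own pace and stop on an object; "force" is the grip in N (left out, the last holds). Time passes only in rows, so rows that do not move let the fingers close. It gives the time, the measured TCP pose, the force, the opening and the grip force at its end, in the units of the state.
- arm.get_state(): the state, without advancing time (a new reading comes with each control period).
- viewer.grab_frame(name): name is "scene" or "top" or "wrist"; returns a dict with "image" (480x640x3 uint8, blue, green, red), "mtx" (3x3 intrinsics, pixels), "k1" (the pictures are not rectified: a ray, as slopes to the right and down, at radius r is drawn at 1 + k1 r^2 times it, then the intrinsics apply), "rvec" (rotation vector, rad) and "tvec" (3), from world to camera coordinates, as OpenCV has them. Camera axes: x right, y down, z forward; pixel columns grow to the right and rows downward; lengths in m; the calibration is good to about 2 mm. A picture is of the moment at which its call begins. There is no depth.
- arm.job_done(): hands the job in; it is judged then, once.
The state is a dict: "t": time; "q": joint angles; "qd": joint speeds; "joint_efforts": joint torques, N m; "eef_pos": TCP position; "ee_rot": TCP orientation; "force": force on the tool from outside, world axes, zero at the start; "moment": the same for the moment, N m; "width": finger opening in m; "gripper_force": force on a finger pad.
Only numpy, scipy, OpenCV 4.12 (cv2) and the standard library are available. Lean on these libraries where they do the work, as an engineer would, in place of code of your own. Each camera call takes 0.05 s, during which the arm holds its last target. There are 200 camera calls.

## Working session

There is one attempt and no reset: what is moved stays moved. The work goes in short steps, Python scripts to look and compute and a tool call to move; the robot and the scene stay as the last step left them, time stands still between calls to the robot, and variables do not carry over. Pictures are saved under pics/ and viewed, at most 10 in all, crops included, and the job is handed in when it is done.

Besides the shell and the picture viewer there is one more tool, called after "Request:" as name(argument=value, ...) on one line, values as JSON. apply_moves: Moves the arm, as the interface text tells. Shift numbers are shares of 20 cm and turn numbers shares of pi rad, none past 1 either way. Its arguments: {"type":"object","properties":{"commands":{"type":"array","items":{"type":"array","items":{"type":"array","items":{"type":"number"}}}},"force":{"type":"number"}},"required":["commands"]}

```bash
mkdir -p pics
cat > h.py <<'E'
import numpy as np, cv2
from station import arm, viewer
def grab(n, save=None):
    f=viewer.grab_frame(n); np.savez(f'{n}.npz',**{k:np.asarray(v) for k,v in f.items()})
    if save: cv2.imwrite(f'pics/{save}.png',f['image'])
    return f
def load(n): return dict(np.load(f'{n}.npz'))
def ray(f,u,v):
    K=np.asarray(f['mtx']);k1=float(f['k1'])
    d=np.array([(u-K[0,2])/K[0,0],(v-K[1,2])/K[1,1]]);s=d.copy()
    for _ in range(30): s=d/(1+k1*(s@s))
    R=cv2.Rodrigues(np.asarray(f['rvec'],float).reshape(3,1))[0];t=np.asarray(f['tvec'],float).ravel()
    return -R.T@t, R.T@np.array([s[0],s[1],1.])
def onz(f,u,v,z):
    o,d=ray(f,u,v); return o+d*(z-o[2])/d[2]
def proj(f,P):
    K=np.asarray(f['mtx']);R=cv2.Rodrigues(np.asarray(f['rvec'],float).reshape(3,1))[0]
    c=R@np.asarray(P,float)+np.asarray(f['tvec'],float).ravel(); s=c[:2]/c[2]; s=s*(1+float(f['k1'])*(s@s))
    return K[0,0]*s[0]+K[0,2],K[1,1]*s[1]+K[1,2]
E
python3 - <<'E'
from h import *
for n in('scene','top'):
    f=grab(n,n+'0'); print(n,ray(f,320,240),f['k1'])
s=arm.get_state();print(s['t'],s['eef_pos'],s['ee_rot'],s['width'])
E
```

```text
scene (array([-0.1018136 , -0.68889912,  0.50839518]), array([ 0.65596458,  0.64787478, -0.38763522])) -0.017987570585778156
top (array([0.48697596, 0.00964785, 1.47984482]), array([ 6.81530017e-02, -5.77670569e-04, -9.97691888e-01])) -0.047789163795073517
0.1 [ 0.29386755 -0.60721157  0.24769962] [ 3.14007346e+00 -1.54507477e-04 -2.69089290e+00] 0.08778584022692298
```

View pics/top0.png

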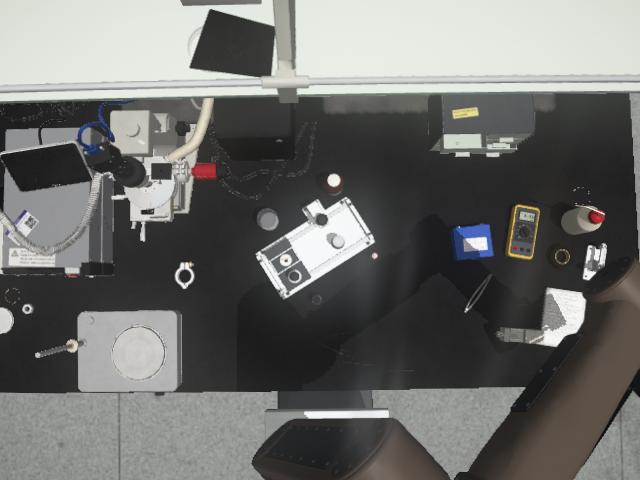

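View pics/scene0.png

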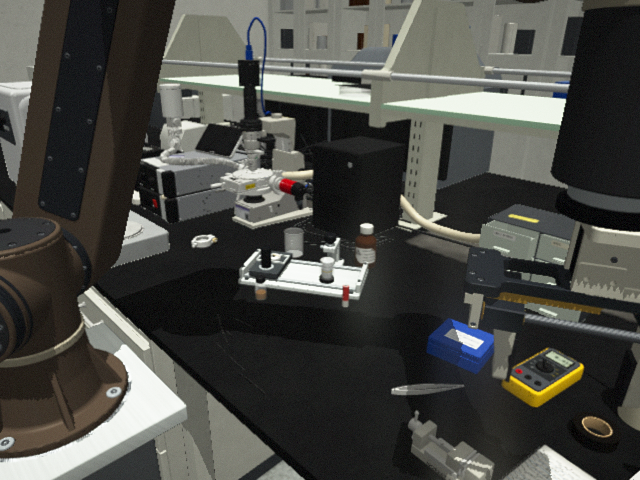

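The slide spans roughly (258,252)–(375,240) in the top view, with its far end at upper right. The carriage is at (290,268), the knob at (320,218), the case at (337,241), the bottle at (334,183), the beaker at (267,218), the battery at (375,256) and the vial at (316,299). I'll enlarge that area to read corners.

Run:
```python
from h import *
f=load('top');im=f['image'][160:310,240:400]
cv2.imwrite('pics/c1.png',cv2.resize(im,None,fx=5,fy=4*5/4,interpolation=cv2.INTER_CUBIC)[:600+150])
c=cv2.resize(im[15:135],None,fx=5,fy=5,interpolation=cv2.INTER_CUBIC);cv2.imwrite('pics/c1.png',c)
# rail plate mask
g=cv2.cvtColor(f['image'],cv2.COLOR_BGR2GRAY)
m=np.zeros_like(g);m[185:305,245:385]=(g[185:305,245:385]>120)*255
m=cv2.morphologyEx(m,cv2.MORPH_OPEN,np.ones((3,3)))
cs=cv2.findContours(m,0,2)[0];b=max(cs,key=cv2.contourArea)
print(cv2.minAreaRect(b),cv2.boxPoints(cv2.minAreaRect(b)))
```

```text
((315.1495056152344, 239.69505310058594), (67.72811126708984, 102.21517181396484), 57.7243537902832) [[253.85544 238.35446]
 [340.27725 183.77228]
 [376.44357 241.03564]
 [290.02176 295.61783]]
```

View pics/c1.png

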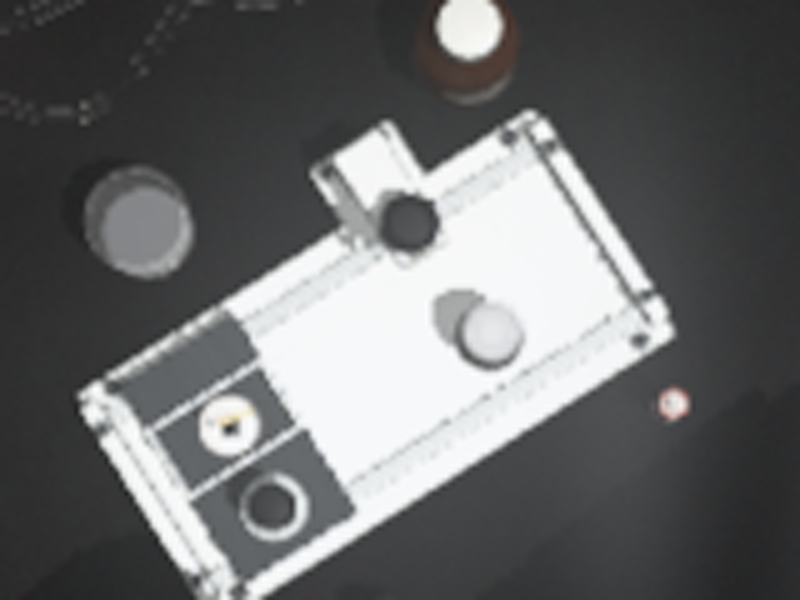

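The crop (×5, offset 240,175) shows these points:
- Plate corners: (530,108), (675,335), (80,395) and (235,600).
- Knob top: (410,220).
- Case top: (492,332).
- Handle top: (268,505).
- Puck: (232,425).

Run:
```python
from h import *
f=load('top')
g=lambda x,y,z:onz(f,240+x/5,175+y/5,z)[:2]
c=[g(530,108,.02),g(675,335,.02),g(235,600,.02),g(80,395,.02)]
for p in c: print(p)
print([np.linalg.norm(c[i]-c[(i+1)%4]) for i in range(4)])
far=(c[0]+c[1])/2;near=(c[2]+c[3])/2
k=g(410,220,.101);h=g(268,505,.084);ca=g(492,332,.067);pu=g(232,425,.045)
d=far-near;yaw=np.arctan2(d[1],d[0]);o=sum(c)/4
R=np.array([[np.cos(yaw),-np.sin(yaw)],[np.sin(yaw),np.cos(yaw)]])
print('yaw',yaw,np.degrees(yaw),'o',o)
for n,p in dict(k=k,h=h,ca=ca,pu=pu,bott=g(470,25,.106),beak=g(145,225,.0),bat=g(674,403,.05)).items(): print(n,p,R.T@(p-o))
print('vial',onz(f,316,299,.052))
```

```text
[ 0.69805167 -0.05997098]
[ 0.57949358 -0.13236466]
[0.44709201 0.09515016]
[0.55306308 0.17365772]
[np.float64(0.13891315569710425), np.float64(0.26323596415797), np.float64(0.1318836760478572), np.float64(0.27496192871320246)]
yaw -1.0292549812732723 -58.97196646977508 o [0.56942508 0.01911806]
k [0.63229349 0.00324   ] [0.04601214 0.04568843]
h [0.49496434 0.07472695] [-0.08603344 -0.03514253]
ca [ 0.5793343  -0.03685033] [ 0.05306794 -0.02035797]
pu [0.53570274 0.09423054] [-0.08174745  0.0098201 ]
bott [ 0.72680489 -0.02737938] [0.12096695 0.1108937 ]
beak [0.64238057 0.14126319] [-0.06706257  0.12547728]
bat [ 0.54337712 -0.12823184] [ 0.11283976 -0.09827349]
vial [0.43701414 0.02095006 0.052     ]
```

Request:
apply_moves(commands=[[[-1,0.09,0.178,0,0.003],[-1,0.09,0.178,0,0.003],[-1,0.09,0.178,0,0.003],[-1,0.09,0.178,0,0.003],[-1,0.09,0.178,0,0.003],[-1,0.09,0.178,0,0.003],[-1,0.09,0.178,0,0.003],[-1,0.09,0.178,0,0.003],[-1,0.09,0.178,0,0.003],[-1,0.09,0.178,0,0.002],[-1,0.09,0.178,0,0],[-1,0.09,0.178,0,0]]], force=30)

```text
t: 1.3
eef_pos: [0.5103, -0.1787, 0.2484]
ee_rot: [3.141, -0.0, -2.6]
force: [-0.3, -0.9, -0.5]
width: 0.0876
gripper_force: 0.0
```

Request:
apply_moves(commands=[[[-1,0.08,0.178,0,0],[-1,0.08,0.178,0,0],[-1,0.08,0.178,0,0],[-1,0.08,0.17,0,0],[-1,0,0,0,0],[-1,0,0,0,0],[-1,0,0,0,0]]])

```text
t: 2.0
eef_pos: [0.5736, -0.0401, 0.2483]
ee_rot: [3.141, -0.001, -2.6]
force: [-0.5, 0.1, -0.3]
width: 0.0878
gripper_force: 0.0
```

Run:
```python
from h import *
f=grab('wrist','w1');s=arm.get_state();print(s['t'],s['eef_pos'],s['ee_rot'],s['force'],s['q'])
print(ray(f,320,240))
for n,p in dict(case=(.579,-.037,.067),knob=(.633,.003,.101),handle=(.495,.075,.084)).items(): print(n,proj(f,p))
```

```text
2.05 [ 0.57355624 -0.04028025  0.24843786] [ 3.14141880e+00 -4.55282124e-04 -2.60043316e+00] [-0.25670121 -0.13127808  0.21210648] [ 2.69958263e-01  1.95540937e-01 -2.13641429e-01 -4.96254418e-05
 -1.16209918e+00 -1.29957540e+00]
(array([ 0.50528219, -0.07985845,  0.38403985]), array([ 0.23458241,  0.16057557, -0.95889986]))
case (np.float64(311.2550706945283), np.float64(229.3508287700935))
knob (np.float64(319.8804058004902), np.float64(328.5407875506148))
handle (np.float64(503.6979856930692), np.float64(216.42771446182832))
```

View pics/w1.png

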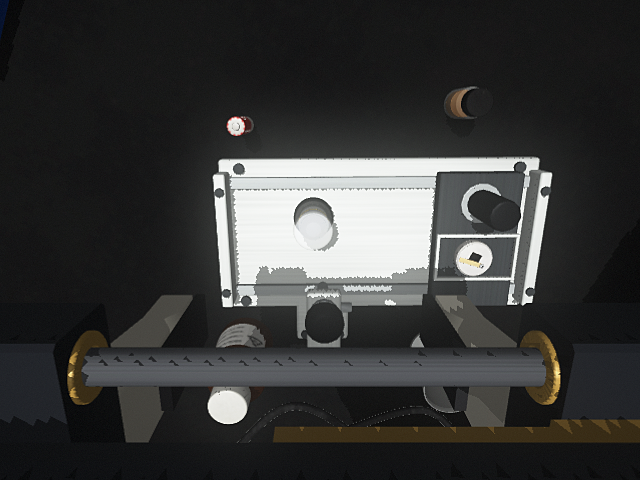

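The wrist view shows the case outline at about x 294–334, y 197–249, the knob top at about (324,323), the handle top at about (502,212) and its base at (482,203). The end-stop and plate corners are also visible.

Run:
```python
from h import *
f=load('wrist')
a=np.linspace(0,2*np.pi,72)
def ext(c,r,z): 
    p=np.array([proj(f,(c[0]+r*np.cos(t),c[1]+r*np.sin(t),z)) for t in a]);return p.min(0).round(1),p.max(0).round(1)
c=(.579,-.037)
print('case base',ext(c,.0175,.012),'top',ext(c,.0175,.067))
print('knob',ext((.633,.003),.015,.101))
print('handle',ext((.495,.075),.012,.084))
y=-1.0293;R=np.array([[np.cos(y),-np.sin(y)],[np.sin(y),np.cos(y)]]);o=np.array([.5694,.0191])
for q in [(-.14,-.07),(.14,-.07),(.14,.06),(-.14,.06)]:
  z=.012 if q[1]<-.06 else .034
  print(q,z,proj(f,[*(o+R@np.array(q)),z]))
print(proj(f,[*(o+R@np.array((.049,.045))),.101]),o+R@np.array((.049,.045)))
g=cv2.cvtColor(f['image'],cv2.COLOR_BGR2GRAY)
m=((g<75)*255).astype(np.uint8)
for b in [(300,290,350,350),(465,180,530,235)]:
  s=m[b[1]:b[3],b[0]:b[2]];s=cv2.morphologyEx(s,cv2.MORPH_OPEN,np.ones((5,5)))
  print(b); [print(cv2.boundingRect(k)) for k in cv2.findContours(s,0,2)[0]]
t=cv2.resize(f['image'][190:350,280:360],None,fx=4,fy=4,interpolation=cv2.INTER_CUBIC)
t2=cv2.resize(f['image'][150:310,450:560],None,fx=4,fy=4,interpolation=cv2.INTER_CUBIC)[:, :440]
cv2.imwrite('pics/c2.png',np.hstack([t,t2])[:600])
```

```text
case base (array([291.9, 194. ]), array([331. , 232.2])) top (array([288.6, 207.1]), array([333.9, 250.9]))
knob (array([299.6, 310.1]), array([340.1, 346.5]))
handle (array([487. , 200.1]), array([520.5, 232.4]))
(-0.14, -0.07) 0.012 (np.float64(535.6201138263071), np.float64(157.4258400746948))
(0.14, -0.07) 0.012 (np.float64(210.39667882301006), np.float64(157.38817416602365))
(0.14, 0.06) 0.034 (np.float64(214.8873781356928), np.float64(306.39662320612797))
(-0.14, 0.06) 0.034 (np.float64(525.8202323726355), np.float64(306.41198133676346))
(np.float64(316.61368202219825), np.float64(327.0800237346386)) [6.33217751e-01 3.03865370e-04]
(300, 290, 350, 350)
(0, 45, 50, 15)
(2, 12, 42, 41)
(465, 180, 530, 235)
(3, 10, 53, 44)
```

View pics/c2.png

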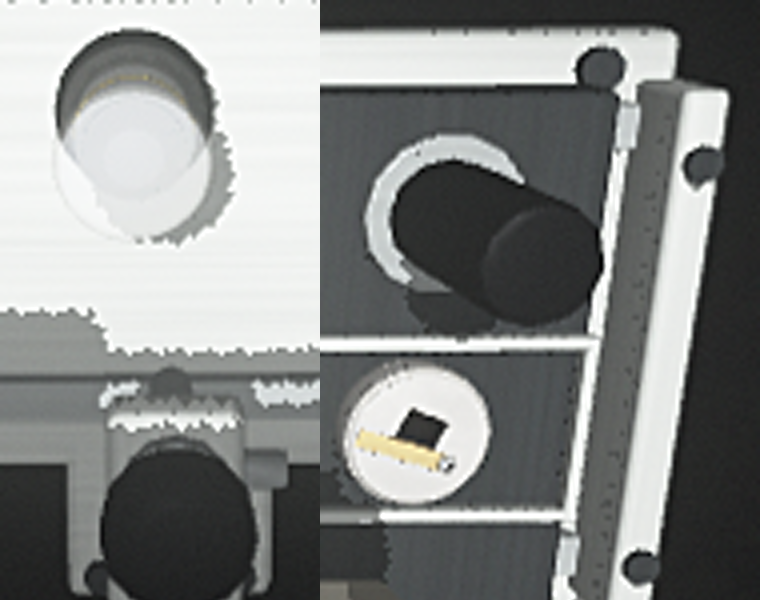

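Run:
```python
from h import *
f=load('wrist')
P=dict(case=onz(f,313.1,231,.067),knob=onz(f,323.7,324.5,.101),handle=onz(f,505.7,216.2,.084),A=onz(f,540,157.5,.012),B=onz(f,219,158,.012))
for n,p in P.items(): print(n,p.round(4))
d=P['B']-P['A'];y=np.arctan2(d[1],d[0]);print(np.degrees(y),np.hypot(*d[:2]))
R=np.array([[np.cos(y),-np.sin(y)],[np.sin(y),np.cos(y)]])
o=P['B'][:2]-R@np.array((.14,-.07));o2=P['knob'][:2]-R@np.array((.049,.045));print(o,o2)
for n in('case','handle'):print(n,R.T@(P[n][:2]-o2))
```

```text
case [ 0.5794 -0.0351  0.067 ]
knob [0.6287 0.0037 0.101 ]
handle [0.4941 0.0761 0.084 ]
A [0.4354 0.1063 0.012 ]
B [ 0.5782 -0.1304  0.012 ]
-58.881254340749955 0.27640779189712317
[0.56578865 0.02565979] [0.56486113 0.02238405]
case [ 0.05672439 -0.01726584]
handle [-0.08257438 -0.03278186]
```

Request:
apply_moves(commands=[[[-1,0.014,0.011,-0.14,0],[-1,0.014,0.01,-0.14,0],[-1,0,0,-0.14,0],[-1,0,0,-0.14,0],[-1,0,0,-0.14,0],[-1,0,0,-0.14,0],[-1,0,0,-0.11,0],[-1,0,0,0,0],[0.3,0,0,0,0],[0.6,0,0,0,0],[1,0,0,0,0],[1,0,0,0,0]]], force=12)

```text
t: 3.25
eef_pos: [0.5802, -0.0353, 0.0597]
ee_rot: [-3.141, 0.002, -2.6]
force: [0.4, -0.7, -0.5]
width: 0.0613
gripper_force: 0.0
```

Request:
apply_moves(commands=[[[1,0,0,0,0],[1,0,0,0,0],[1,0,0,0,0],[1,0,0,0,0]]])

```text
t: 3.65
eef_pos: [0.5797, -0.0353, 0.0586]
ee_rot: [3.142, -0.0, -2.6]
force: [0.2, 0.1, -0.3]
width: 0.029
gripper_force: 0.0
```

Run:
```python
from h import *
f=grab('wrist','w2');s=arm.get_state();print(s['width'],s['gripper_force'],proj(f,s['eef_pos']))
cv2.imwrite('pics/w2.png',f['image'])
```

```text
0.025169591002778 0.24507958441972733 (np.float64(309.834925105733), np.float64(343.778855025137))
```

View pics/w2.png

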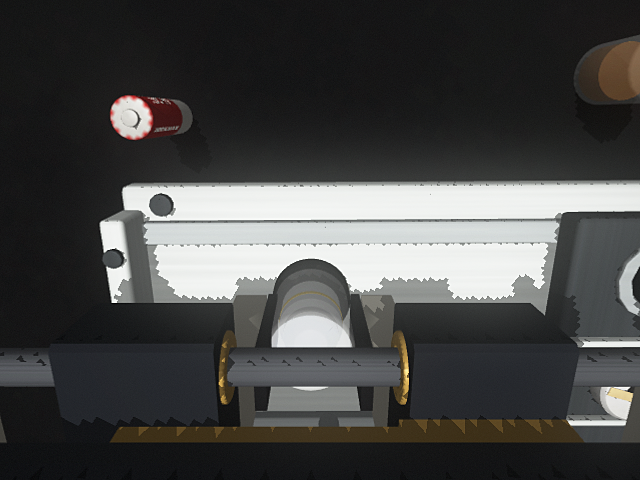

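The case stands between the fingers, which are still closing. I'll let them finish.

Request:
apply_moves(commands=[[[1,0,0,0,0],[1,0,0,0,0],[1,0,0,0,0],[1,0,0,0,0]]])

```text
t: 4.1
eef_pos: [0.5797, -0.0354, 0.0586]
ee_rot: [-3.142, 0.0, -2.6]
force: [-0.2, -0.2, 0.9]
width: 0.0245
gripper_force: 12.0
```

Request:
apply_moves(commands=[[[1,0,0,0.05,0],[1,0,0,0.1,0],[1,0,0,0.1,0],[1,0,0,0,0]]])

```text
t: 4.5
eef_pos: [0.5815, -0.0351, 0.112]
ee_rot: [-3.14, 0.005, -2.599]
force: [1.3, -0.1, 1.1]
width: 0.0248
gripper_force: 12.0
```

Run:
```python
from h import *
f=grab('wrist');g=grab('scene');s=arm.get_state();print(s['eef_pos'],s['width'],s['gripper_force'],s['force'])
a=f['image'][180:420,150:500]
u,v=map(int,proj(g,[.58,-.035,.09]));b=cv2.resize(g['image'][v-60:v+60,u-70:u+70],None,fx=2.5,fy=2.5,interpolation=cv2.INTER_CUBIC)
b=b[:300];a=cv2.copyMakeBorder(a,0,60,0,0,0)
cv2.imwrite('pics/w3.png',np.hstack([a,b]))
```

```text
[ 0.57983122 -0.03523963  0.10938717] 0.024610257693060564 11.99837476015091 [-0.54395323  0.11510815 -0.78543385]
```

View pics/w3.png

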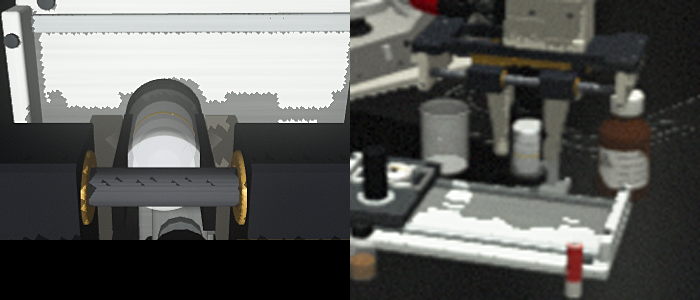

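The scene crop shows the case lifted and upright between the fingers. I'll carry it to the free bench near (0.47, -0.20).

Request:
apply_moves(commands=[[[1,0,0,0.15,0],[1,-0.05,-0.08,0,0],[1,-0.1,-0.15,0,0],[1,-0.1,-0.15,0,0],[1,-0.1,-0.15,0,0],[1,-0.1,-0.15,0,0],[1,-0.07,-0.1,0,0],[1,-0.03,-0.04,-0.05,0],[1,0,0,-0.1,0],[1,0,0,-0.1,0],[1,0,0,-0.1,0],[1,0,0,-0.03,0]]])

```text
t: 5.8
eef_pos: [0.4679, -0.1991, 0.0598]
ee_rot: [3.139, -0.003, -2.6]
force: [-0.5, -0.1, -0.6]
width: 0.0241
gripper_force: 12.0
```

Request:
apply_moves(commands=[[[1,0,0,0,0],[1,0,0,0,0]]])

```text
t: 6.0
eef_pos: [0.47, -0.1993, 0.0628]
ee_rot: [-3.141, -0.0, -2.599]
force: [1.1, -0.4, -1.2]
width: 0.0247
gripper_force: 12.0
```

Request:
apply_moves(commands=[[[1,0,0,-0.03,0],[1,0,0,-0.03,0],[1,0,0,-0.01,0],[1,0,0,-0.005,0],[1,0,0,0,0],[1,0,0,0,0]]])

```text
t: 6.6
eef_pos: [0.4698, -0.1994, 0.0477]
ee_rot: [-3.141, 0.0, -2.6]
force: [0.5, -0.1, -0.8]
width: 0.0247
gripper_force: 12.0
```

Request:
apply_moves(commands=[[[1,0,0,-0.005,0],[1,0,0,0,0],[1,0,0,0,0]]])

```text
t: 6.9
eef_pos: [0.4697, -0.1994, 0.0466]
ee_rot: [-3.142, 0.0, -2.6]
force: [-0.1, 0.3, -0.5]
width: 0.0243
gripper_force: 12.0
```

Release slowly, then rise.

Request:
apply_moves(commands=[[[0.3,0,0,0,0],[0.1,0,0,0,0],[-0.3,0,0,0,0],[-1,0,0,0,0],[-1,0,0,0,0],[-1,0,0,0,0],[-1,0,0,0,0],[-1,0,0,0,0],[-1,0,0,0.1,0],[-1,0,0,0.2,0],[-1,0,0,0.2,0],[-1,0,0,0.05,0]]], force=40)

```text
t: 8.1
eef_pos: [0.4719, -0.1998, 0.161]
ee_rot: [-3.137, 0.005, -2.599]
force: [0.8, -0.5, -0.1]
width: 0.0875
gripper_force: 0.0
```

Request:
apply_moves(commands=[[[-1,0.05,0.06,0.2,0],[-1,0.1,0.13,0,0],[-1,0.1,0.13,0,0],[-1,0.1,0.13,0,0],[-1,0.1,0.13,0,0],[-1,0.1,0.13,0,0],[-1,0.1,0.13,0,0],[-1,0.1,0.13,0,0],[-1,0.05,0.045,0,0],[-1,0,0,0,0],[-1,0,0,0,0]]])

```text
t: 9.2
eef_pos: [0.6291, 0.0034, 0.1959]
ee_rot: [3.141, -0.001, -2.6]
force: [0.3, -0.1, 0.7]
width: 0.0878
gripper_force: 0.0
```

Run:
```python
from h import *
f=grab('wrist');g=grab('scene');s=arm.get_state();print(s['t'],s['eef_pos'],proj(f,[.629,.0037,.101]),proj(f,[.494,.076,.084]))
u,v=map(int,proj(g,[.47,-.20,.03]));b=cv2.resize(g['image'][v-50:v+50,u-40:u+40],None,fx=3,fy=3,interpolation=cv2.INTER_CUBIC)
a=f['image'][150:450,120:520];
cv2.imwrite('pics/w4.png',np.hstack([a,b]))
```

```text
9.3 [0.62895095 0.00285012 0.19644116] (np.float64(311.56789691045753), np.float64(258.23138587028615)) (np.float64(547.6091328924118), np.float64(115.21681550857068))
```

View pics/w4.png

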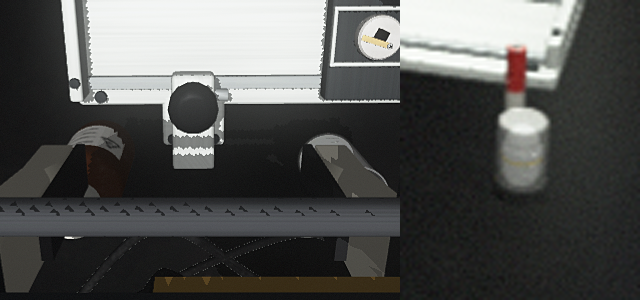

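The case stands upright on the bench near the battery, and the knob is at (313,257), within 1 mm of prediction. I'll descend and grip it.

Request:
apply_moves(commands=[[[-1,0,0,-0.1,0],[-1,0,0,-0.12,0],[-1,0,0,-0.12,0],[-1,0,0,-0.1,0],[-1,0,0,-0.05,0],[1,0,0,0,0],[1,0,0,0,0],[1,0,0,0,0],[1,0,0,0,0],[1,0,0,0,0],[1,0,0,0,0],[1,0,0,0,0]]], force=40)

```text
t: 10.5
eef_pos: [0.6297, 0.0037, 0.0987]
ee_rot: [-3.142, 0.0, -2.6]
force: [0.2, 0.4, -0.4]
width: 0.0369
gripper_force: 0.0
```

Request:
apply_moves(commands=[[[1,0,0,0,0],[1,0,0,0,0],[1,0,0,0,0]]])

```text
t: 10.8
eef_pos: [0.6299, 0.0034, 0.0986]
ee_rot: [-3.141, 0.0, -2.6]
force: [2.2, -2.3, -0.4]
width: 0.0279
gripper_force: 40.0
```

Request:
apply_moves(commands=[[[1,0,0,0.02,0],[1,0,0,0.02,0],[1,0,0,0.02,0],[1,0,0,0.02,0],[1,0,0,0.02,0],[1,0,0,0,0],[1,0,0,0,0]]])

```text
t: 11.5
eef_pos: [0.6298, 0.0034, 0.1187]
ee_rot: [-3.141, 0.0, -2.6]
force: [2.2, -4.7, -1.1]
width: 0.0278
gripper_force: 40.0
```

Request:
apply_moves(commands=[[[1,0,0,0.006,0],[1,0,0,0,0],[1,0,0,0,0]]])

```text
t: 11.8
eef_pos: [0.6298, 0.0034, 0.1189]
ee_rot: [3.142, -0.0, -2.6]
force: [6.2, -4.5, -8.7]
width: 0.0283
gripper_force: 40.0
```

Request:
apply_moves(commands=[[[-1,0,0,0,0],[-1,0,0,0,0],[-1,0,0,0,0],[-1,0,0,0,0],[-1,0,0,0,0],[-1,0,0,0,0],[-1,0,0,0.1,0],[-1,0,0,0.15,0],[-1,0,0,0.15,0],[-1,-0.1,0.05,0,0],[-1,-0.1,0.05,0,0],[-1,-0.1,0.05,0,0]]])

```text
t: 13.0
eef_pos: [0.5689, 0.0338, 0.2]
ee_rot: [3.141, 0.0, -2.6]
force: [0.1, 0.3, -0.2]
width: 0.0876
gripper_force: 0.0
```

Request:
apply_moves(commands=[[[-1,-0.1,0.05,0,0],[-1,-0.1,0.05,0,0],[-1,-0.1,0.06,0,0],[-1,-0.08,0.05,0,0],[-1,0,0,0,0],[-1,0,0,0,0]]])

```text
t: 13.6
eef_pos: [0.4938, 0.0759, 0.2002]
ee_rot: [-3.141, 0.001, -2.599]
force: [-0.2, 0.8, 0.1]
width: 0.0879
gripper_force: 0.0
```

Run:
```python
from h import *
f=grab('wrist');t=grab('scene');s=arm.get_state();print(s['t'],s['eef_pos'],proj(f,[.494,.076,.084]))
u,v=map(int,proj(t,[.629,.003,.09]));b=cv2.resize(t['image'][v-40:v+60,u-40:u+40],None,fx=3,fy=3,interpolation=cv2.INTER_CUBIC)
print(proj(t,[.629,.003,.101]),proj(t,[.629,.003,.121]),u,v)
a=f['image'][100:400,120:520]
cv2.imwrite('pics/w5.png',np.hstack([a,b]))
```

```text
13.7 [0.49419894 0.07558571 0.19989844] (np.float64(311.2171205538551), np.float64(246.90462746321924))
(np.float64(329.2474642461751), np.float64(233.97944016433505)) (np.float64(329.4620541773543), np.float64(225.96294279564572)) 329 238
```

View pics/w5.png

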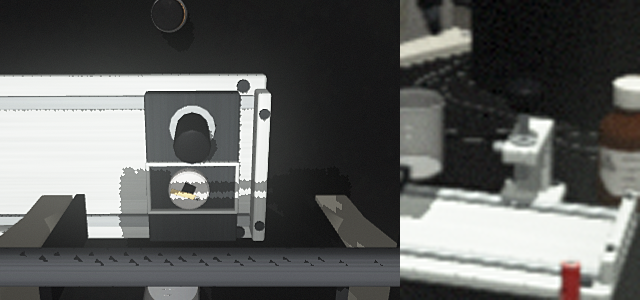

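The handle is at (313,246), within 1 mm of prediction. The scene crop shows the knob out, with its top at row 225. I'll descend and grip the handle.

Request:
apply_moves(commands=[[[-1,0,0,-0.12,0],[-1,0,0,-0.15,0],[-1,0,0,-0.15,0],[-1,0,0,-0.12,0],[-1,0,0,-0.1,0],[1,0,0,0,0],[1,0,0,0,0],[1,0,0,0,0],[1,0,0,0,0],[1,0,0,0,0],[1,0,0,0,0],[1,0,0,0,0]]], force=20)

```text
t: 14.9
eef_pos: [0.4938, 0.0758, 0.0721]
ee_rot: [3.142, 0.001, -2.6]
force: [0.7, -0.2, -0.2]
width: 0.0373
gripper_force: 0.0
```

Request:
apply_moves(commands=[[[1,0,0,0,0],[1,0,0,0,0],[1,0,0,0,0],[1,0,0,0,0]]])

```text
t: 15.3
eef_pos: [0.4937, 0.0756, 0.0718]
ee_rot: [-3.142, -0.0, -2.6]
force: [-1.0, 0.5, 2.7]
width: 0.0236
gripper_force: 20.0
```

Request:
apply_moves(commands=[[[1,0.01,-0.017,0,0],[1,0.02,-0.033,0,0],[1,0.026,-0.043,0,0],[1,0.026,-0.043,0,0],[1,0.026,-0.043,0,0],[1,0.026,-0.043,0,0],[1,0.026,-0.043,0,0],[1,0.026,-0.043,0,0],[1,0.026,-0.043,0,0],[1,0.026,-0.043,0,0],[1,0.026,-0.043,0,0],[1,0.026,-0.043,0,0]]])

```text
t: 16.5
eef_pos: [0.5524, -0.0209, 0.0719]
ee_rot: [-3.141, 0.001, -2.6]
force: [2.1, 3.9, 1.9]
width: 0.0236
gripper_force: 20.0
```

Request:
apply_moves(commands=[[[1,0.026,-0.043,0,0],[1,0.026,-0.043,0,0],[1,0.026,-0.043,0,0],[1,0.026,-0.043,0,0],[1,0.02,-0.033,0,0],[1,0.015,-0.025,0,0],[1,0.01,-0.017,0,0],[1,0,0,0,0]]])

```text
t: 17.3
eef_pos: [0.5826, -0.0705, 0.0719]
ee_rot: [-3.141, 0.001, -2.6]
force: [4.9, 1.6, -0.9]
width: 0.0236
gripper_force: 20.0
```

Request:
apply_moves(commands=[[[1,0.008,-0.013,0,0],[1,0.008,-0.013,0,0],[1,0,0,0,0],[1,0,0,0,0]]])

```text
t: 17.7
eef_pos: [0.5856, -0.0754, 0.0719]
ee_rot: [-3.141, 0.001, -2.6]
force: [5.4, 1.8, -0.1]
width: 0.0236
gripper_force: 20.0
```

Request:
apply_moves(commands=[[[1,0.006,-0.009,0,0],[1,0.006,-0.009,0,0],[1,0,0,0,0],[1,0,0,0,0]]])

```text
t: 18.1
eef_pos: [0.5867, -0.0772, 0.0718]
ee_rot: [3.14, 0.0, -2.6]
force: [-1.6, 14.1, 6.8]
width: 0.0238
gripper_force: 20.0
```

The arm stopped 2 mm short of the commanded 4 mm with about 13 N against the travel, so the carriage is at the far stop. I'll release it and go to the knob.

Request:
apply_moves(commands=[[[-1,0,0,0,0],[-1,0,0,0,0],[-1,0,0,0,0],[-1,0,0,0,0],[-1,0,0,0,0],[-1,0,0,0,0],[-1,0,0,0.1,0],[-1,0,0,0.18,0],[-1,0,0,0.18,0],[-1,0,0,0.18,0],[1,0.05,0.1,0,0],[1,0.05,0.1,0,0]]])

```text
t: 19.3
eef_pos: [0.6077, -0.0382, 0.2013]
ee_rot: [-3.141, 0.003, -2.601]
force: [-1.5, 0.3, -1.1]
width: 0.0769
gripper_force: 0.0
```

Request:
apply_moves(commands=[[[1,0.05,0.1,0,0],[1,0.05,0.1,0,0],[1,0,0,0,0],[1,0,0,0,0],[1,0,0,0,0],[1,0,0,0,0],[1,0,0,0,0],[1,0,0,0,0],[1,0,0,0,0],[1,0,0,0,0],[1,0,0,0,0]]])

```text
t: 20.4
eef_pos: [0.6271, 0.0013, 0.1998]
ee_rot: [-3.142, 0.0, -2.6]
force: [-0.3, 0.2, 0.4]
width: 0.0009
gripper_force: 0.0
```

Run:
```python
from h import *
f=grab('wrist');s=arm.get_state();print(s['t'],s['eef_pos'],s['width'],s['force'])
y=np.radians(-58.9);R=np.array([[np.cos(y),-np.sin(y)],[np.sin(y),np.cos(y)]]);o=np.array([.5652,.023])
# carriage near edge expected at slide x=.06, z=.034: profile across along y=-.045 (steel dark vs white plate)
for yy in(-.02,-.045):
  for x in np.arange(.04,.082,.003):
    u,v=proj(f,[*(o+R@[x,yy]),.034]); print(round(x,3),f['image'][int(round(v)),int(round(u))] if 0<=v<480 and 0<=u<640 else None,end=' ')
  print()
```

```text
20.45 [0.62705406 0.00139311 0.19980861] 0.00036076521538455566 [ 0.11718588 -0.62340796  0.61292237]
0.04 [242 244 242] 0.043 [242 243 241] 0.046 [241 243 241] 0.049 [241 243 240] 0.052 [241 243 241] 0.055 [242 244 242] 0.058 [145 148 145] 0.061 [84 85 81] 0.064 [101  99  94] 0.067 [97 96 92] 0.07 [100  98  92] 0.073 [95 95 90] 0.076 [92 90 86] 0.079 [64 65 61] 
0.04 [215 215 211] 0.043 [215 215 211] 0.046 [215 215 211] 0.049 [215 214 210] 0.052 [214 215 210] 0.055 [214 215 210] 0.058 [230 231 226] 0.061 [70 70 66] 0.064 [95 95 89] 0.067 [97 97 92] 0.07 [96 95 88] 0.073 [95 94 89] 0.076 [92 91 85] 0.079 [91 90 85]
```

The carriage's edge is at slide x ≈ 0.060, as expected at the far stop. Now I'll press the knob.

Request:
apply_moves(commands=[[[1,0.01,0.01,-0.12,0],[1,0,0,-0.12,0],[1,0,0,-0.03,0],[1,0,0,-0.02,0],[1,0,0,-0.02,0],[1,0,0,-0.02,0],[1,0,0,-0.02,0],[1,0,0,0,0]]])

```text
t: 21.25
eef_pos: [0.6293, 0.0035, 0.1297]
ee_rot: [-3.142, 0.0, -2.6]
force: [-0.2, 0.5, 0.2]
width: 0.0001
gripper_force: 0.0
```

Request:
apply_moves(commands=[[[1,0,0,-0.02,0],[1,0,0,-0.015,0],[1,0,0,-0.005,0],[1,0,0,0,0],[1,0,0,0,0]]])

```text
t: 21.75
eef_pos: [0.6295, 0.0035, 0.1232]
ee_rot: [-3.141, 0.001, -2.599]
force: [-4.3, 0.5, 10.6]
width: 0.0002
gripper_force: 5.1
```

Request:
apply_moves(commands=[[[1,0,0,0.1,0],[1,0,0,0.2,0],[1,0,0,0.2,0],[1,-0.15,-0.1,0,0],[1,-0.15,-0.1,0,0],[1,-0.15,-0.1,0,0],[1,-0.1,-0.1,0,0],[1,0,0,0,0],[1,0,0,0,0]]])

```text
t: 22.65
eef_pos: [0.5191, -0.0768, 0.2222]
ee_rot: [-3.141, 0.001, -2.6]
force: [1.1, 0.3, 1.0]
width: 0.0003
gripper_force: 0.0
```

Run:
```python
from h import *
g=grab('scene');w=grab('wrist');s=arm.get_state();print(s['t'],s['eef_pos'],s['force'])
print(proj(g,[.629,.003,.101]),proj(g,[.629,.003,.121]))
b=cv2.resize(g['image'][200:350,220:400],None,fx=2,fy=2,interpolation=cv2.INTER_CUBIC)
a=w['image'][180:480,100:540]
cv2.imwrite('pics/fin.png',np.hstack([b,a]))
```

```text
22.75 [ 0.51973247 -0.07624224  0.2218019 ] [ 0.45667302  0.25492383 -0.18871875]
(np.float64(329.2474642461751), np.float64(233.97944016433505)) (np.float64(329.4620541773543), np.float64(225.96294279564572))
```

View pics/fin.png

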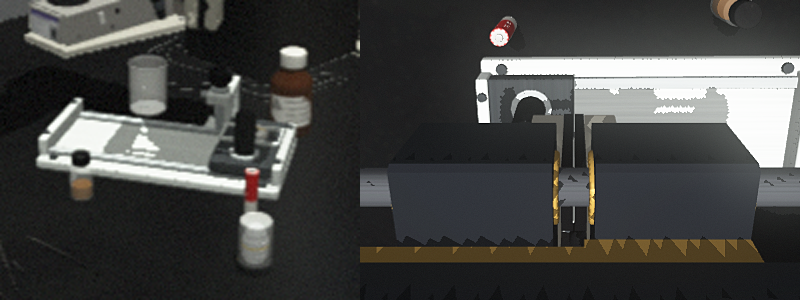

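The knob top is at row 233, so it is home. The carriage is at the far stop, the case is upright on the bench, and the bystanders in view are standing.

```bash
python3 -c "
from station import arm
print(arm.job_done())"
```

```text
the job is handed in; nothing more can be done
None
```

I've handed the job in: the case stands upright on the bench, the carriage is against the far stop and the knob is back home behind it. The puck was hidden in the last picture, so I couldn't confirm it stayed in its tray, and the hand-in returned no verdict.

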